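# Dry-fit the graded back braces of a mandolin

## Robot

A 6-joint arm with a two-finger parallel gripper is mounted at the origin on the work surface. World frame = base frame: x ahead of the robot, y to its left, z up, the work surface at z = 0. Lengths are in mm, angles in rad, forces in N, time in s.
With the tool pointing down it reaches from about 350 to 975 mm from the base axis. Payload 7.1 kg.
Tool frame: the origin (TCP) lies midway between the tips of the shut fingers; the grasp point (between the pads) lies ctrl.grip_point_offset behind it (ctrl.grip_point_offset is the distance from the TCP to the grasp point, in mm); z points along the fingers, y is the line along which they close (so a half turn about z gives the same grasp; the last joint's range is limited). The gripper opens to 88 mm and grips with 3 to 60 N. Pads are 20 mm wide; open, the fingers measure 115 mm over their backs; the gripper's body (75 mm by 178 mm) begins 61 mm behind the grasp point.
Start: joints at [-1.172, 0.423, 1.63, -0, 1.089, -0.019], TCP at [253.609, -571.215, 222.675] pointing down, gripper open.
Joint ranges: [-3, 3], [-0.9, 2.11], [0.09, 2.58], [-1.31, 4.45], [0.11, 2.69], [-2.54, 2.54]. Speed limits (rad/s): [2.39, 2.39, 3.01, 3.14, 3.14, 3.14].

## Interface

Orientations are given as a rotation vector (axis times angle).
In Python, from workcell import ctrl, get_image, close_job, finder gives the robot as it stands.
- The arm moves only by the tool servo_tool, never from a script. Its argument "deltas" is a list of rows, each a list of 2 entries, a list of its own where there are three numbers: the shift along the tool's x, y, z in mm, then the turn, a rotation vector about the tool's x, y, z in rad. A call has 1 to 5 rows; each row is the pose to reach, as a shift and turn from the pose commanded when the call began, along the tool's axes at that moment; what a row does not reach only later rows make up. A row lasts 1/12 s, in which the tool goes at most 41.7 mm and 7.16 degrees, less where a joint would pass 70% of its speed; a pose out of reach is approached as far as the arm can. A call with a gripper value outside its range is refused whole. "grip" is the closure, from -1 (fully open) to 1 (shut), so that 0 is half open, set as the call begins (left out, the last holds). The fingers move at their own pace and stop on an object; the grip force is fixed at half the most. Time passes only in rows, so rows that repeat a pose let the fingers close. It gives the time, the measured TCP pose, the force, the opening and the grip force at its end, in the units of the state.
- ctrl.get_obs(): the state, without advancing time (a new reading comes with each control period).
- get_image(name): name is "scene" or "top"; returns a dict with "frame" (384x512x3 uint8, blue, green, red), "depth" (384x512 float32, mm along the optical axis (not along the pixel's ray), 0 where there is no reading), "K" (3x3 intrinsics, pixels), "pose" (4x4, takes a point from camera to world coordinates). Camera axes: x right, y down, z forward; pixel columns grow to the right and rows downward; lengths in mm; the calibration is good to about 2 mm. A picture is of the moment at which its call begins.
- close_job(): hands the job in; it is judged then, once.
Trained networks look in a picture, given as the dict that the camera call returned (one of the last four; its "shot" number tells which), for a name from the list of things; names that differ only in an ending like _2 or _b are one class to them, and where a whole thing is asked for, a point or a joint stands for the part that bears it (a point fixed in the world has none). Each returns a list of dicts, best first, with "score" (0 to 1); they miss things now and then, are a little off and sometimes report something else, mostly with a low value. They report only what shows in the picture. A call takes as long as a camera call. They do not tell look-alikes from the thing itself.
- finder.search_frame(query, picture): "rect" ([centre column, centre row, width, height] as shares, 0 to 1, of the picture: columns of its width, rows of its height, round what is visible of it).
- finder.silhouettes(query, picture): "mask" (384x512 bool, what is visible of it) and "rect" ([centre column, centre row, width, height] as shares, 0 to 1, of the picture: columns of its width, rows of its height, round what is visible of it).
The state is a dict: "t": time; "qpos": joint angles; "qvel": joint speeds; "joint_torque": joint torques, N m; "ee_pos": TCP position; "orientation": TCP orientation; "ft_force": force on the tool from outside, world axes, zero at the start; "moment": the same for the moment, N m; "width": finger opening in mm; "grasp_force": force on a finger pad.
Only numpy, scipy, OpenCV 4.12 (cv2) and the standard library are available. Lean on these libraries where they do the work, as an engineer would, in place of code of your own. Each camera call takes 0.05 s, during which the arm holds its last target. There are 200 camera calls.

## Task

Dry-fit the bracing of the mandolin back that is taped down on the bench mat: lay the four loose spruce braces across it in order of length, the shortest on the marked bed nearest the narrow neck end, up to the longest on the bed at the wide end, each flat side down, centred on its bed and in line with it. Leave the glue bottle and the tub standing where they are.

Things in the scene. Friction and masses are not known exactly. Their poses are not given: they have to be found in the camera images.
- brace_1: The shortest of four loose braces: a pale spruce bar 95 mm long, 12 mm wide, 18 mm high with upright flanks; the last 24 mm at each end taper down to 6 mm high. It lies flat side down on the black mat (top of the mat at z = 3 mm). Origin: middle of its underside; x along its length, z up. About 12 g.
- brace_2: The second shortest of four loose braces: a pale spruce bar 140 mm long, 12 mm wide, 18 mm high with upright flanks; the last 35 mm at each end taper down to 6 mm high. It lies flat side down on the black mat (top of the mat at z = 3 mm). Origin: middle of its underside; x along its length, z up. About 16 g.
- brace_3: The second longest of four loose braces: a pale spruce bar 175 mm long, 12 mm wide, 18 mm high with upright flanks; the last 44 mm at each end taper down to 6 mm high. It lies flat side down on the black mat (top of the mat at z = 3 mm). Origin: middle of its underside; x along its length, z up. About 20 g.
- brace_4: The longest of four loose braces: a pale spruce bar 205 mm long, 12 mm wide, 18 mm high with upright flanks; the last 51 mm at each end taper down to 6 mm high. It lies flat side down on the black mat (top of the mat at z = 3 mm). Origin: middle of its underside; x along its length, z up. About 23 g.
- bed_1: Marked bed nearest the narrow neck end of the back, for a 95 mm brace: a flat dark grey pencil-shaded strip 95 x 12 mm drawn across the back. Origin: its centre, on the upper face of the back (z = 6 mm); x along the strip, z up. The back: flat, pear-shaped, red-brown, 325 x 234 x 3 mm, fixed to the mat by four blue tape tabs, pointing any way; a thin tan strip runs along its centre line.
- bed_2: Marked bed second from the neck end of the back, for a 140 mm brace: a flat dark grey pencil-shaded strip 140 x 12 mm drawn across the back. Origin: its centre, on the upper face of the back (z = 6 mm); x along the strip, z up. Parallel to bed_1 and 55 mm from it towards the wide end.
- bed_3: Marked bed third from the neck end of the back, for a 175 mm brace: a flat dark grey pencil-shaded strip 175 x 12 mm drawn across the back. Origin: its centre, on the upper face of the back (z = 6 mm); x along the strip, z up. Parallel to bed_2 and 55 mm from it towards the wide end.
- bed_4: Marked bed farthest from the neck end, at the widest part of the back, for a 205 mm brace: a flat dark grey pencil-shaded strip 205 x 12 mm drawn across the back. Origin: its centre, on the upper face of the back (z = 6 mm); x along the strip, z up. Parallel to bed_3 and 55 mm from it towards the wide end.
- glue_bottle: Bystander: a loose cream glue bottle with red cap and red label, 64 mm diameter, 185 mm tall, standing on the mat. Origin: middle of its underside.
- filler_tub: Bystander: a loose low white lidded tub with a blue and green band, 102 mm diameter, 72 mm tall, standing on the mat. Origin: middle of its underside.
There are look-alikes about, which are no part of the job. Leave any purple or red look-alike of the brace_1 alone.

How it is judged (in metres and radians):
At the end, for the whole second after the job is handed in: Each of the four braces rests released and still on the bed of its own length: centre within 10 mm of the bed's centre, in line with it within 8 degrees (either way round), flat side down on the back (underside within 3 mm of the bed, tilted less than 6 degrees) (horizontal distance between brace_1 and bed_1 below 0.01 m and angle between the x axis of brace_1 and the x axis of bed_1, either way round below 0.14 rad and angle between each of brace_1, brace_2, brace_3, brace_4's own z axis and vertical below 0.1 rad and z of brace_1 in the frame of bed_1 between -0.003 and 0.003 m and linear speed of each of brace_1, brace_2, brace_3, brace_4 below 0.01 m/s and angular speed of each of brace_1, brace_2, brace_3, brace_4 below 0.1 rad/s and horizontal distance between brace_2 and bed_2 below 0.01 m and angle between the x axis of brace_2 and the x axis of bed_2, either way round below 0.14 rad and z of brace_2 in the frame of bed_2 between -0.003 and 0.003 m and horizontal distance between brace_3 and bed_3 below 0.01 m and angle between the x axis of brace_3 and the x axis of bed_3, either way round below 0.14 rad and z of brace_3 in the frame of bed_3 between -0.003 and 0.003 m and horizontal distance between brace_4 and bed_4 below 0.01 m and angle between the x axis of brace_4 and the x axis of bed_4, either way round below 0.14 rad and z of brace_4 in the frame of bed_4 between -0.003 and 0.003 m); the robot touches nothing.
It fails at once if the glue bottle is shifted by more than 20 mm or tipped (distance of glue_bottle from where it was at the start of the episode above 0.02 m or angle between glue_bottle's own z axis and vertical above 0.25 rad).
It fails at once if the tub is shifted by more than 20 mm or tipped (distance of filler_tub from where it was at the start of the episode above 0.02 m or angle between filler_tub's own z axis and vertical above 0.25 rad).
It also fails if it takes over 104 s, if anything falls off the work surface, if the arm or the gripper's body presses on something with over 40 N, if the wrist force passes 120 N, or if a joint passes its speed limit or range.

## Working session

There is one attempt and no reset: what is moved stays moved. The work goes in short steps, Python scripts to look and compute and a tool call to move; the robot and the scene stay as the last step left them, time stands still between calls to the robot, and variables do not carry over. Pictures are saved under pics/ and viewed, at most 14 in all, crops included, and the job is handed in when it is done.

Besides the shell and the picture viewer there is one more tool, called after "Emit:" as name([rows], argument=value, ...), one row to a line, values as JSON. servo_tool: Moves the arm, as the interface text tells. Its arguments: {"type":"object","properties":{"deltas":{"type":"array","items":{"type":"array"}},"grip":{"type":"number"}},"required":["deltas"]}

```bash
mkdir -p pics
python3 - <<'E'
from workcell import ctrl,get_image,finder
import cv2,numpy as np
o=ctrl.get_obs();print(o['t'],o['ee_pos'],o['orientation'],o['width'],ctrl.grip_point_offset)
for n in('top','scene'):
    p=get_image(n);cv2.imwrite(f'pics/{n}0.png',p['frame']);print(n,p['K'].tolist(),p['pose'].round(3).tolist())
    np.savez(f'{n}0.npz',**{k:p[k] for k in('frame','depth','K','pose')})
    for q in('brace_1','bed_1','glue_bottle','filler_tub'):
        for r in finder.search_frame(q,p):print(q,round(r['score'],2),(np.array(r['rect'])*[512,384,512,384]).round().tolist())
E
```

```text
0.0 [ 253.40546521 -570.71321308  221.909125  ] [-3.07182093e+00 -6.51226514e-01  4.27947402e-04] 87.25762813509465 18.700000000000003
top [[348.6937108817361, 0.0, 251.3048262813769], [0.0, 348.6937108817361, 188.52252353353472], [0.0, 0.0, 1.0]] [[0.003, -0.979, 0.205, 425.026], [-1.0, -0.004, -0.005, 54.618], [0.005, -0.205, -0.979, 941.015], [0.0, 0.0, 0.0, 1.0]]
brace_1 0.66 [139.0, 206.0, 31.0, 4.0]
brace_1 0.58 [127.0, 261.0, 49.0, 19.0]
brace_1 0.56 [406.0, 206.0, 73.0, 24.0]
brace_1 0.55 [188.0, 247.0, 2.0, 34.0]
brace_1 0.52 [410.0, 256.0, 66.0, 14.0]
brace_1 0.52 [134.0, 169.0, 29.0, 17.0]
brace_1 0.51 [191.0, 202.0, 30.0, 19.0]
brace_1 0.49 [93.0, 219.0, 20.0, 34.0]
bed_1 0.85 [257.0, 217.0, 7.0, 48.0]
bed_1 0.63 [236.0, 213.0, 12.0, 41.0]
bed_1 0.61 [278.0, 218.0, 13.0, 71.0]
glue_bottle 0.78 [369.0, 138.0, 40.0, 44.0]
filler_tub 0.83 [189.0, 140.0, 36.0, 45.0]
filler_tub 0.48 [300.0, 217.0, 10.0, 79.0]
scene [[371.30094659691827, 0.0, 262.6444515073107], [0.0, 371.30094659691827, 186.26760219592887], [0.0, 0.0, 1.0]] [[-0.838, 0.406, -0.364, 962.035], [0.545, 0.607, -0.578, 623.884], [-0.014, -0.683, -0.73, 764.821], [0.0, 0.0, 0.0, 1.0]]
brace_1 0.84 [398.0, 310.0, 14.0, 42.0]
brace_1 0.7 [305.0, 234.0, 8.0, 35.0]
brace_1 0.68 [345.0, 214.0, 29.0, 21.0]
brace_1 0.66 [401.0, 248.0, 35.0, 48.0]
brace_1 0.65 [317.0, 304.0, 41.0, 21.0]
brace_1 0.57 [238.0, 105.0, 34.0, 21.0]
brace_1 0.53 [347.0, 275.0, 31.0, 34.0]
bed_1 0.77 [263.0, 174.0, 58.0, 27.0]
bed_1 0.67 [286.0, 200.0, 35.0, 16.0]
bed_1 0.58 [255.0, 164.0, 57.0, 26.0]
bed_1 0.54 [275.0, 188.0, 45.0, 21.0]
glue_bottle 0.61 [167.0, 130.0, 27.0, 58.0]
filler_tub 0.84 [247.0, 255.0, 46.0, 50.0]
```

Run:
```python
import cv2
for n in('top',):
    i=cv2.imread(f'pics/{n}0.png')[100:330,60:470];cv2.imwrite(f'pics/{n}0b.png',cv2.resize(i,None,fx=1.95,fy=1.95,interpolation=cv2.INTER_CUBIC))
i=cv2.imread('pics/scene0.png');cv2.imwrite('pics/scene0b.png',cv2.resize(i,(800,600)))
```

```text
(no output)
```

View pics/top0b.png

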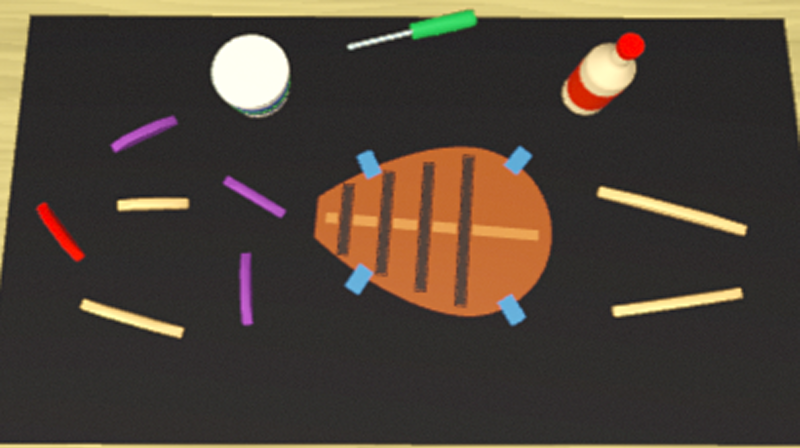

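View pics/scene0b.png

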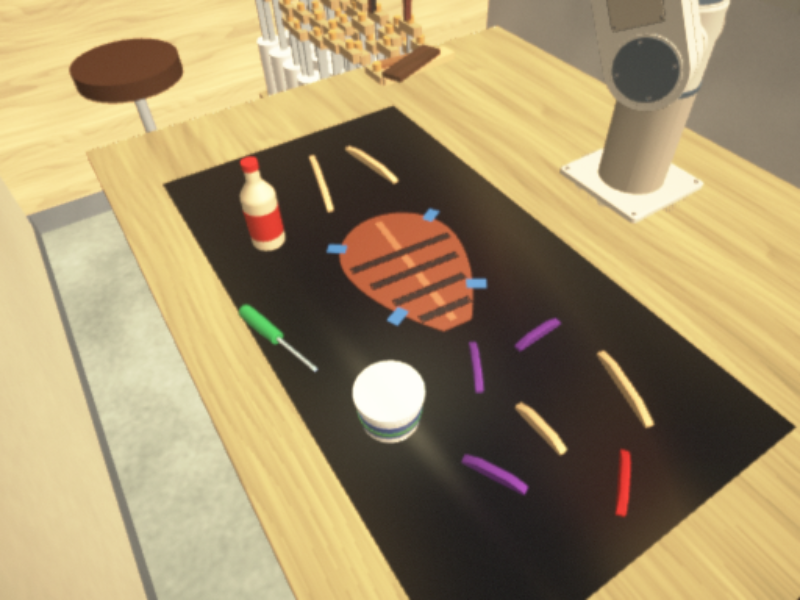

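The top view shows the back at about (430,230) in the crop with the neck pointing left. The pale braces are at (150,204), (130,318), (672,210) and (677,302). The purple and red bars are look-alikes. Next I measure all of these by colour and depth.

```bash
cat > meas.py <<'E'
import cv2,numpy as np
def world(p,m,z=None):
    v,u=np.nonzero(m);d=p['depth'][v,u].astype(float)
    K=p['K'];r=np.stack([(u-K[0,2])/K[0,0],(v-K[1,2])/K[1,1],np.ones(len(u))])
    R,t=p['pose'][:3,:3],p['pose'][:3,3]
    if z is not None: d=(z-t[2])/(R@r)[2]
    return (R@(r*d)).T+t
def rect(P):
    (c,(w,h),_)=cv2.minAreaRect(P[:,:2].astype(np.float32))
    ax=cv2.PCACompute2 if 0 else None
    e=np.linalg.eigh(np.cov(P[:,:2].T))[1][:,1]
    return np.round(c,1),round(max(w,h)),round(min(w,h)),round(float(np.degrees(np.arctan2(e[1],e[0]))%180),1)
def comps(p,kind):
    h=cv2.cvtColor(p['frame'],cv2.COLOR_BGR2HSV);H,S,V=[h[...,i].astype(int) for i in range(3)]
    pale=((H>12)&(H<35)&(V>130)&(S>30)).astype(np.uint8)
    if kind=='brace':m=pale
    else:
        back=((H<14)&(S>100)&(V>100)).astype(np.uint8)
        n,l,s,_=cv2.connectedComponentsWithStats(back);b=(l==1+s[1:,4].argmax())
        hull=cv2.convexHull(np.argwhere(b)[:,::-1].astype(np.int32));f=np.zeros_like(pale)
        cv2.fillConvexPoly(f,hull,1);f=cv2.erode(f,np.ones((3,3)))
        m=f&((V<110)&((H<100)|(S<60))).astype(np.uint8)
    n,l,s,_=cv2.connectedComponentsWithStats(m)
    return [l==i for i in range(1,n) if 60<s[i,4]<2500]
E
python3 - <<'E'
from meas import *
for n in('top0','scene0'):
    p=dict(np.load(n+'.npz'))
    for k in('brace','bed'):
        for m in comps(p,k):
            P=world(p,m);P=P[P[:,2]<30]
            if len(P)<50 or abs(P[:,0].mean()-600)>350:continue
            print(n,k,rect(P),P[:,2].mean().round(1),len(P),rect(world(p,m,14 if k=='brace' else 6)))
p=dict(np.load('top0.npz'))
# obstacles: anything higher than 40
P=world(p,p['depth']>0);P=P[(P[:,2]>40)&(P[:,0]>300)];print(len(P),np.unique((P[:,:2]//40*40),axis=0).tolist()[:60], P[:,2].max())
E
```

```text
top0 brace (array([ 727.8, -236.7]), 62, 26, 37.6) 14.0 73 (array([ 725.1, -236. ]), 61, 24, 39.3)
top0 brace (array([ 570.9, -366.9]), 210, 19, 74.7) 13.9 500 (array([ 569.3, -361.1]), 208, 18, 74.8)
top0 brace (array([577.2, 357.3]), 100, 17, 92.2) 14.1 220 (array([575.4, 354.4]), 97, 16, 92.2)
top0 brace (array([554.1,  62.3]), 35, 16, 84.7) 6.0 78 (array([552.9,  62.4]), 35, 16, 84.9)
top0 brace (array([548.3,   7.6]), 33, 17, 87.9) 6.4 78 (array([546.9,   8. ]), 32, 16, 87.7)
top0 brace (array([544.6, -47.9]), 35, 16, 85.4) 6.2 79 (array([544.2, -46.8]), 35, 16, 85.6)
top0 brace (array([ 538.2, -132.4]), 93, 17, 85.2) 6.2 215 (array([ 537.4, -130.7]), 91, 18, 85.1)
top0 brace (array([ 443.8, -362.6]), 179, 15, 98.2) 14.5 392 (array([ 443.6, -357.8]), 178, 15, 98.2)
top0 brace (array([420.2, 375.8]), 145, 16, 74.6) 15.1 321 (array([420.3, 372.1]), 143, 16, 74.5)
top0 bed (array([542.4, -74.8]), 202, 13, 175.5) 6.1 315 (array([542.3, -74.8]), 202, 13, 175.4)
top0 bed (array([547.1, -20.1]), 170, 13, 175.8) 6.1 259 (array([546.9, -20. ]), 169, 13, 175.8)
top0 bed (array([551.6,  34
[... 854 characters left out ...]
]), 69, 19, 160.1)
scene0 bed (array([542.2, -75. ]), 205, 17, 175.5) 4.7 200 (array([542.5, -73.6]), 204, 13, 175.4)
scene0 bed (array([547.1, -20. ]), 176, 17, 175.3) 4.3 184 (array([547.9, -18.9]), 176, 13, 175.4)
scene0 bed (array([550.7,  34.9]), 139, 15, 175.4) 4.6 163 (array([551.4,  35.8]), 139, 13, 175.5)
scene0 bed (array([556.1,  89.7]), 95, 15, 175.0) 4.9 118 (array([557. ,  90.3]), 93, 14, 175.0)
2095 [[680.0, -280.0], [680.0, -240.0], [680.0, 160.0], [680.0, 200.0], [680.0, 240.0], [720.0, -320.0], [720.0, -280.0], [720.0, -240.0], [720.0, 160.0], [720.0, 200.0], [720.0, 240.0], [760.0, -280.0], [760.0, -240.0], [760.0, 160.0], [760.0, 200.0], [760.0, 240.0]] 191.12723899653497
```

```bash
cat > plan.py <<'E'
import sys,math,json
# usage: plan.py x y z yaw  then waypoints x,y,z,yaw ...  -> one call per line: shift(tool axes) mm, turn about tool z, rows
def go(a,b):
    d=[b[i]-a[i] for i in range(3)];w=b[3]-a[3]
    L=math.dist(a[:3],b[:3]);n=max(1,math.ceil(max(L/38,abs(w)/6.6)))
    k=math.ceil(n/5)
    for j in range(k):
        s=math.radians(a[3]+w*j/k);e=[v/k for v in d]
        print('  ',[round(e[0]*math.cos(s)+e[1]*math.sin(s),1),round(e[0]*math.sin(s)-e[1]*math.cos(s),1),round(-e[2],1)],[0,0,round(-math.radians(w/k),3)],'rows',math.ceil(n/k))
P=[list(map(float,a.split(','))) for a in sys.argv[1:]]
for a,b in zip(P,P[1:]):print(b);go(a,b)
E
python3 plan.py 253.6,-571.2,222.7,23.94 569.5,-364.5,100,74.7 569.5,-364.5,5,74.7 569.5,-364.5,80,74.7 542.3,-74.8,80,-4.5 542.3,-74.8,8.5,-4.5 542.3,-74.8,80,-4.5
```

```text
[569.5, -364.5, 100.0, 74.7]
   [124.2, -20.2, 40.9] [0, 0, -0.295] rows 4
   [124.7, 16.8, 40.9] [0, 0, -0.295] rows 4
   [114.4, 52.3, 40.9] [0, 0, -0.295] rows 4
[569.5, -364.5, 5.0, 74.7]
   [0.0, 0.0, 95.0] [0, 0, -0.0] rows 3
[569.5, -364.5, 80.0, 74.7]
   [0.0, 0.0, -75.0] [0, 0, -0.0] rows 2
[542.3, -74.8, 80.0, -4.5]
   [90.8, -34.2, -0.0] [0, 0, 0.461] rows 5
   [66.1, -71.0, -0.0] [0, 0, 0.461] rows 5
   [27.6, -93.0, -0.0] [0, 0, 0.461] rows 5
[542.3, -74.8, 8.5, -4.5]
   [0.0, -0.0, 71.5] [0, 0, -0.0] rows 2
[542.3, -74.8, 80.0, -4.5]
   [0.0, -0.0, -71.5] [0, 0, -0.0] rows 2
```

Emit:
servo_tool([
  [[124.2,-20.2,40.9],[0,0,-0.295]],
  [[124.2,-20.2,40.9],[0,0,-0.295]],
  [[124.2,-20.2,40.9],[0,0,-0.295]],
  [[124.2,-20.2,40.9],[0,0,-0.295]],
  [[124.2,-20.2,40.9],[0,0,-0.295]],
], grip=0)

```text
t: 0.92
ee_pos: [360.5, -500.4, 180.7]
orientation: [-2.941, -1.1, 0.001]
ft_force: [-0.1, 1.2, 0.3]
width: 57.9
grasp_force: 0.0
```

Emit:
servo_tool([
  [[124.7,16.8,40.9],[0,0,-0.295]],
  [[124.7,16.8,40.9],[0,0,-0.295]],
  [[124.7,16.8,40.9],[0,0,-0.295]],
  [[124.7,16.8,40.9],[0,0,-0.295]],
  [[124.7,16.8,40.9],[0,0,-0.295]],
])

```text
t: 1.33
ee_pos: [465.1, -432.9, 140.4]
orientation: [-2.75, -1.518, 0.001]
ft_force: [-1.0, -0.0, -0.5]
width: 43.9
grasp_force: 0.0
```

Emit:
servo_tool([
  [[114.4,52.3,40.9],[0,0,-0.295]],
  [[114.4,52.3,40.9],[0,0,-0.295]],
  [[114.4,52.3,40.9],[0,0,-0.295]],
  [[114.4,52.3,40.9],[0,0,-0.295]],
  [[114.4,52.3,40.9],[0,0,-0.295]],
])

```text
t: 1.75
ee_pos: [569.9, -364.9, 99.8]
orientation: [-2.498, -1.905, 0.001]
ft_force: [-0.4, 0.2, 0.0]
width: 44.1
grasp_force: 0.0
```

Emit:
servo_tool([
  [[0,0,35],[0,0,0]],
  [[0,0,65],[0,0,0]],
  [[0,0,85],[0,0,0]],
  [[0,0,94.5],[0,0,0]],
  [[0,0,94.5],[0,0,0]],
])

```text
t: 2.17
ee_pos: [567.3, -366.6, 4.9]
orientation: [-2.5, -1.9, 0.002]
ft_force: [-1.9, 0.3, 0.3]
width: 44.0
grasp_force: 0.0
```

Emit:
servo_tool([
  [[0,0,0],[0,0,0]],
  [[0,0,0],[0,0,0]],
  [[0,0,0],[0,0,0]],
  [[0,0,0],[0,0,0]],
  [[0,0,0],[0,0,0]],
], grip=1)

```text
t: 2.58
ee_pos: [569.8, -365.1, 6.3]
orientation: [2.498, 1.904, 0.001]
ft_force: [-0.0, 0.4, -0.5]
width: 14.0
grasp_force: 0.0
```

Emit:
servo_tool([
  [[0,0,0],[0,0,0]],
  [[0,0,-10],[0,0,0]],
  [[0,0,-30],[0,0,0]],
  [[0,0,-60],[0,0,0]],
  [[0,0,-75],[0,0,0]],
])

```text
t: 3.0
ee_pos: [570.7, -365.3, 83.7]
orientation: [2.496, 1.903, 0.002]
ft_force: [1.6, -1.0, 0.2]
width: 11.5
grasp_force: 30.0
```

Emit:
servo_tool([
  [[0,0,0],[0,0,0]],
  [[0,0,0],[0,0,0]],
])

```text
t: 3.17
ee_pos: [570.2, -365.0, 81.7]
orientation: [2.496, 1.904, 0.001]
ft_force: [-0.0, 1.0, -0.6]
width: 11.8
grasp_force: 30.0
```

Run:
```python
from workcell import ctrl,get_image
import cv2,numpy as np
from meas import *
p=get_image('scene');cv2.imwrite('pics/s1.png',cv2.resize(p['frame'][60:260,130:400],None,fx=2.9,fy=2.9))
p=get_image('top')
cv2.imwrite('pics/t1.png',cv2.resize(p['frame'][150:320,300:500],None,fx=3,fy=3))
o=ctrl.get_obs();print(o['ee_pos'],o['width'])
```

```text
[ 568.83899782 -364.15750375   79.45683413] 12.01472690498536
```

View pics/s1.png

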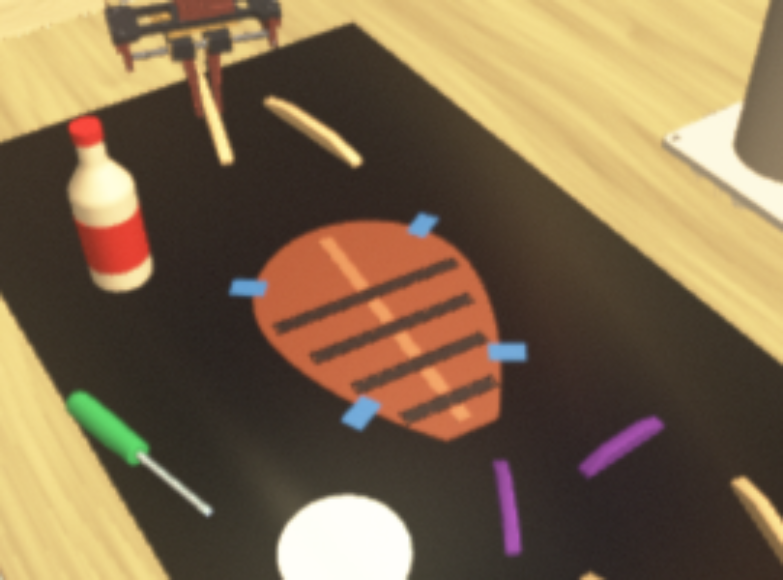

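The brace has lifted off with the gripper (at about (215,120) in the crop). I carry it to bed 4.

Emit:
servo_tool([
  [[90.8,-34.2,0],[0,0,0.461]],
  [[90.8,-34.2,0],[0,0,0.461]],
  [[90.8,-34.2,0],[0,0,0.461]],
  [[90.8,-34.2,0],[0,0,0.461]],
  [[90.8,-34.2,0],[0,0,0.461]],
])

```text
t: 3.68
ee_pos: [559.6, -266.3, 78.9]
orientation: [-2.866, -1.281, 0.003]
ft_force: [-0.1, 0.1, 0.1]
width: 11.6
grasp_force: 30.0
```

Emit:
servo_tool([
  [[66.1,-71,0],[0,0,0.461]],
  [[66.1,-71,0],[0,0,0.461]],
  [[66.1,-71,0],[0,0,0.461]],
  [[66.1,-71,0],[0,0,0.461]],
  [[66.1,-71,0],[0,0,0.461]],
])

```text
t: 4.1
ee_pos: [551.2, -170.7, 79.5]
orientation: [-3.084, -0.596, 0.002]
ft_force: [0.9, 0.5, 0.3]
width: 11.4
grasp_force: 30.0
```

Emit:
servo_tool([
  [[27.6,-93,0],[0,0,0.461]],
  [[27.6,-93,0],[0,0,0.461]],
  [[27.6,-93,0],[0,0,0.461]],
  [[27.6,-93,0],[0,0,0.461]],
  [[27.6,-93,0],[0,0,0.461]],
])

```text
t: 4.52
ee_pos: [542.7, -74.6, 79.9]
orientation: [3.139, -0.122, -0.001]
ft_force: [0.2, -1.2, -0.5]
width: 12.0
grasp_force: 30.0
```

Emit:
servo_tool([
  [[0,0,0],[0,0,0]],
  [[0,0,0],[0,0,0]],
  [[0,0,0],[0,0,0]],
])

```text
t: 4.77
ee_pos: [542.9, -75.9, 80.3]
orientation: [3.139, -0.123, -0.0]
ft_force: [0.1, 0.5, 0.1]
width: 11.7
grasp_force: 30.0
```

Run:
```python
from workcell import ctrl,get_image
import cv2
p=get_image('scene');cv2.imwrite('pics/s2.png',cv2.resize(p['frame'][60:260,130:400],None,fx=2.9,fy=2.9))
o=ctrl.get_obs();print(o['ee_pos'],o['orientation'],o['width'])
```

```text
[542.84195783 -75.80426878  80.32826214] [ 3.13911296e+00 -1.24093496e-01 -1.96411657e-05] 11.747497530421986
```

View pics/s2.png

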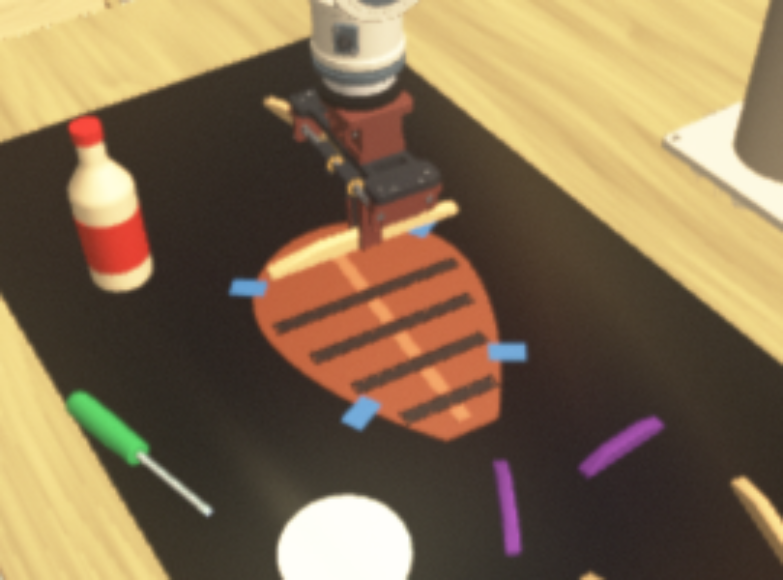

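The brace is held level and parallel to the bed, above bed 4. I lower and release it.

Emit:
servo_tool([
  [[0,0,30],[0,0,0]],
  [[0,0,55],[0,0,0]],
  [[0,0,66],[0,0,0]],
  [[0,0,71.5],[0,0,0]],
  [[0,0,71.5],[0,0,0]],
])

```text
t: 5.23
ee_pos: [542.3, -75.2, 8.7]
orientation: [-3.139, 0.125, 0.003]
ft_force: [-0.4, -0.4, -0.8]
width: 11.9
grasp_force: 30.0
```

Emit:
servo_tool([
  [[0,0,0],[0,0,0]],
  [[0,0,0],[0,0,0]],
  [[0,0,0],[0,0,0]],
])

```text
t: 5.48
ee_pos: [543.2, -75.1, 9.5]
orientation: [3.139, -0.126, 0.001]
ft_force: [-0.5, -0.3, 0.4]
width: 11.7
grasp_force: 30.0
```

Emit:
servo_tool([
  [[0,0,0],[0,0,0]],
  [[0,0,0],[0,0,0]],
  [[0,0,0],[0,0,0]],
  [[0,0,0],[0,0,0]],
  [[0,0,0],[0,0,0]],
], grip=0.2)

```text
t: 5.9
ee_pos: [542.7, -74.9, 9.0]
orientation: [-3.139, 0.126, 0.0]
ft_force: [0.3, 1.0, 0.6]
width: 34.8
grasp_force: 0.0
```

Emit:
servo_tool([
  [[0,0,-10],[0,0,0]],
  [[0,0,-30],[0,0,0]],
  [[0,0,-60],[0,0,0]],
  [[0,0,-71.5],[0,0,0]],
  [[0,0,-71.5],[0,0,0]],
])

```text
t: 6.32
ee_pos: [545.0, -75.2, 83.7]
orientation: [3.138, -0.126, 0.009]
ft_force: [1.7, -0.7, -0.3]
width: 35.1
grasp_force: 0.0
```

```bash
python3 plan.py 542.3,-74.8,80.5,-4.5  443.5,-360.5,80,98 443.5,-360.5,5.3,98 443.5,-360.5,80,98 547,-20.1,80,175.5
```

```text
[443.5, -360.5, 80.0, 98.0]
   [-19.0, 73.1, 0.1] [0, 0, -0.447] rows 4
   [-48.8, 57.7, 0.1] [0, 0, -0.447] rows 4
   [-68.9, 30.9, 0.1] [0, 0, -0.447] rows 4
   [-75.6, -1.9, 0.1] [0, 0, -0.447] rows 4
[443.5, -360.5, 5.3, 98.0]
   [0.0, 0.0, 74.7] [0, 0, -0.0] rows 2
[443.5, -360.5, 80.0, 98.0]
   [0.0, 0.0, -74.7] [0, 0, -0.0] rows 2
[547.0, -20.1, 80.0, 175.5]
   [107.6, 50.0, -0.0] [0, 0, -0.451] rows 4
   [75.0, 91.8, -0.0] [0, 0, -0.451] rows 4
   [27.5, 115.4, -0.0] [0, 0, -0.451] rows 4
```

Emit:
servo_tool([
  [[-19,73.1,0],[0,0,-0.447]],
  [[-19,73.1,0],[0,0,-0.447]],
  [[-19,73.1,0],[0,0,-0.447]],
  [[-19,73.1,0],[0,0,-0.447]],
  [[-19,73.1,0],[0,0,-0.447]],
], grip=0)

```text
t: 6.73
ee_pos: [517.0, -146.7, 79.5]
orientation: [-3.088, -0.576, 0.002]
ft_force: [0.2, 0.5, -0.5]
width: 44.2
grasp_force: 0.0
```

Emit:
servo_tool([
  [[-48.8,57.7,0],[0,0,-0.447]],
  [[-48.8,57.7,0],[0,0,-0.447]],
  [[-48.8,57.7,0],[0,0,-0.447]],
  [[-48.8,57.7,0],[0,0,-0.447]],
  [[-48.8,57.7,0],[0,0,-0.447]],
])

```text
t: 7.15
ee_pos: [492.5, -217.8, 79.8]
orientation: [-2.885, -1.242, 0.001]
ft_force: [1.2, 0.3, -0.3]
width: 43.8
grasp_force: 0.0
```

Emit:
servo_tool([
  [[-68.9,30.9,0],[0,0,-0.447]],
  [[-68.9,30.9,0],[0,0,-0.447]],
  [[-68.9,30.9,0],[0,0,-0.447]],
  [[-68.9,30.9,0],[0,0,-0.447]],
  [[-68.9,30.9,0],[0,0,-0.447]],
])

```text
t: 7.57
ee_pos: [468.0, -288.8, 79.9]
orientation: [-2.539, -1.849, 0.0]
ft_force: [-0.0, -0.1, -0.2]
width: 43.9
grasp_force: 0.0
```

Emit:
servo_tool([
  [[-75.6,-1.9,0],[0,0,-0.447]],
  [[-75.6,-1.9,0],[0,0,-0.447]],
  [[-75.6,-1.9,0],[0,0,-0.447]],
  [[-75.6,-1.9,0],[0,0,-0.447]],
  [[-75.6,-1.9,0],[0,0,-0.447]],
])

```text
t: 7.98
ee_pos: [443.3, -360.1, 80.1]
orientation: [-2.068, -2.365, -0.0]
ft_force: [-0.6, 0.3, 0.2]
width: 44.0
grasp_force: 0.0
```

Run:
```python
from workcell import ctrl,get_image
from meas import *
p=get_image('scene');cv2.imwrite('pics/s3.png',cv2.resize(p['frame'][60:260,130:400],None,fx=2.9,fy=2.9))
q=get_image('top')
for p in(p,q):
    for m in comps(p,'brace'):
        P=world(p,m);P=P[P[:,2]<40];
        if len(P)>50 and abs(P[:,0].mean()-600)<350: print(rect(P),rect(world(p,m,17)),len(P))
o=ctrl.get_obs();print(o['ee_pos'],o['orientation'],o['width'])
```

```text
(array([ 436.5, -364.8]), 187, 35, 96.7) (array([ 446.2, -345.3]), 181, 28, 97.1) 214
(array([ 537.5, -114.1]), 211, 99, 175.9) (array([ 544.9, -103. ]), 205, 95, 175.8) 485
(array([ 735.4, -235.8]), 68, 34, 176.6) (array([ 743.6, -227.3]), 63, 44, 170.3) 122
(array([415.3, 373.8]), 146, 26, 74.0) (array([424.4, 379.2]), 143, 21, 73.8) 392
(array([711.3, 160.9]), 115, 78, 136.1) (array([716.4, 171. ]), 113, 76, 136.0) 66
(array([571.1, 355.1]), 99, 25, 91.8) (array([577.6, 360.3]), 97, 19, 91.7) 315
(array([758.3, 252.5]), 71, 20, 162.5) (array([761.1, 256.7]), 70, 20, 160.9) 81
(array([ 728.4, -236.7]), 62, 25, 37.8) (array([ 724.1, -235.1]), 61, 24, 39.3) 73
(array([544. , -76.1]), 158, 154, 174.4) (array([542.5, -74.5]), 155, 153, 174.9) 824
(array([577. , 357.6]), 101, 17, 92.1) (array([574.9, 353.5]), 97, 16, 92.1) 219
(array([553.4,  61.7]), 33, 17, 83.2) (array([551.7,  61.6]), 32, 16, 83.2) 78
(array([549.1,   7.6]), 33, 14, 89.5) (array([547.8,   8.2]), 32, 13, 89.3) 77
(array([ 441.3, -345.2]), 145, 15, 98.2) (array([ 441.2, -340.1]), 144, 15, 98.1) 315
(array([420.3, 376.1]), 146, 16, 74.6) (array([420.3, 371.1]), 142, 16, 74.5) 323
[ 443.59716119 -359.56019328   80.17311072] [-2.07061389e+00 -2.36199166e+00 -7.97964416e-05] 43.988439199980434
```

View pics/s3.png

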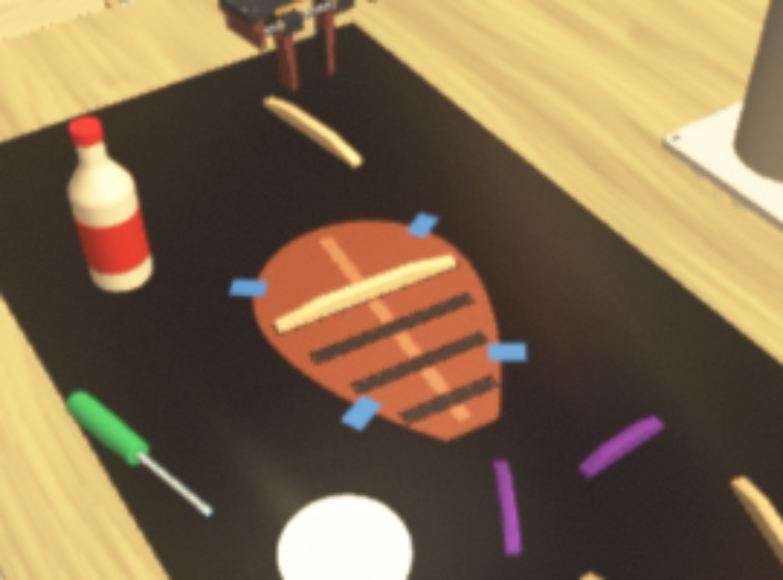

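Brace 4 sits squarely on bed 4, from (280,325) to (455,262). I repeat the routine for brace 3.

Emit:
servo_tool([
  [[0,0,30],[0,0,0]],
  [[0,0,58],[0,0,0]],
  [[0,0,70],[0,0,0]],
  [[0,0,75],[0,0,0]],
  [[0,0,75],[0,0,0]],
])

```text
t: 8.5
ee_pos: [443.0, -359.3, 4.6]
orientation: [-2.064, -2.365, 0.0]
ft_force: [0.0, 0.9, -1.2]
width: 43.6
grasp_force: 0.0
```

Emit:
servo_tool([
  [[0,0,0],[0,0,0]],
  [[0,0,0],[0,0,0]],
  [[0,0,0],[0,0,0]],
  [[0,0,0],[0,0,0]],
  [[0,0,0],[0,0,0]],
], grip=1)

```text
t: 8.92
ee_pos: [443.7, -360.6, 6.1]
orientation: [2.064, 2.367, 0.0]
ft_force: [0.2, 0.2, -0.1]
width: 14.4
grasp_force: 0.0
```

Emit:
servo_tool([
  [[0,0,0],[0,0,0]],
  [[0,0,0],[0,0,0]],
  [[0,0,-20],[0,0,0]],
  [[0,0,-50],[0,0,0]],
  [[0,0,-75],[0,0,0]],
])

```text
t: 9.33
ee_pos: [442.9, -360.0, 81.1]
orientation: [-2.063, -2.367, 0.0]
ft_force: [1.2, -0.6, -0.6]
width: 11.7
grasp_force: 30.0
```

Emit:
servo_tool([
  [[107.6,50,0],[0,0,-0.451]],
  [[107.6,50,0],[0,0,-0.451]],
  [[107.6,50,0],[0,0,-0.451]],
  [[107.6,50,0],[0,0,-0.451]],
  [[107.6,50,0],[0,0,-0.451]],
])

```text
t: 9.75
ee_pos: [478.5, -245.1, 80.6]
orientation: [-1.474, -2.774, 0.0]
ft_force: [1.0, -1.3, -0.9]
width: 11.8
grasp_force: 30.0
```

Emit:
servo_tool([
  [[75,91.8,0],[0,0,-0.451]],
  [[75,91.8,0],[0,0,-0.451]],
  [[75,91.8,0],[0,0,-0.451]],
  [[75,91.8,0],[0,0,-0.451]],
  [[75,91.8,0],[0,0,-0.451]],
])

```text
t: 10.17
ee_pos: [513.4, -132.8, 80.4]
orientation: [0.822, 3.032, -0.0]
ft_force: [0.2, -0.1, 0.7]
width: 11.7
grasp_force: 30.0
```

Emit:
servo_tool([
  [[27.5,115.4,0],[0,0,-0.451]],
  [[27.5,115.4,0],[0,0,-0.451]],
  [[27.5,115.4,0],[0,0,-0.451]],
  [[27.5,115.4,0],[0,0,-0.451]],
  [[27.5,115.4,0],[0,0,-0.451]],
])

```text
t: 10.58
ee_pos: [548.4, -20.0, 80.4]
orientation: [0.127, 3.139, -0.0]
ft_force: [0.4, -0.6, -0.1]
width: 11.7
grasp_force: 30.0
```

Emit:
servo_tool([
  [[0,0,0],[0,0,0]],
  [[0,0,0],[0,0,0]],
  [[0,0,0],[0,0,0]],
])

```text
t: 10.83
ee_pos: [547.4, -21.7, 80.4]
orientation: [-0.135, -3.138, 0.0]
ft_force: [-0.1, -0.5, 0.3]
width: 11.7
grasp_force: 30.0
```

Emit:
servo_tool([
  [[0,0,30],[0,0,0]],
  [[0,0,55],[0,0,0]],
  [[0,0,66],[0,0,0]],
  [[0,0,71.5],[0,0,0]],
  [[0,0,71.5],[0,0,0]],
])

```text
t: 11.25
ee_pos: [547.1, -20.9, 8.6]
orientation: [-0.13, -3.137, 0.0]
ft_force: [0.1, -0.3, 0.3]
width: 12.0
grasp_force: 30.0
```

Emit:
servo_tool([
  [[0,0,0],[0,0,0]],
  [[0,0,0],[0,0,0]],
  [[0,0,0],[0,0,0]],
])

```text
t: 11.5
ee_pos: [548.2, -20.4, 9.6]
orientation: [0.128, 3.138, 0.0]
ft_force: [-0.7, -0.4, -0.0]
width: 11.7
grasp_force: 30.0
```

Emit:
servo_tool([
  [[0,0,0],[0,0,0]],
  [[0,0,0],[0,0,0]],
  [[0,0,0],[0,0,0]],
  [[0,0,0],[0,0,0]],
  [[0,0,0],[0,0,0]],
], grip=0.2)

```text
t: 11.92
ee_pos: [547.8, -20.1, 9.0]
orientation: [0.127, 3.139, 0.0]
ft_force: [0.5, -0.3, 0.9]
width: 34.5
grasp_force: 0.0
```

Emit:
servo_tool([
  [[0,0,-10],[0,0,0]],
  [[0,0,-30],[0,0,0]],
  [[0,0,-60],[0,0,0]],
  [[0,0,-71.5],[0,0,0]],
  [[0,0,-71.5],[0,0,0]],
])

```text
t: 12.33
ee_pos: [550.0, -20.2, 83.6]
orientation: [0.126, 3.133, -0.0]
ft_force: [-0.3, -0.3, -1.1]
width: 35.2
grasp_force: 0.0
```

```bash
python3 plan.py 547,-20.1,80.5,175.5  420.2,374.3,80.5,74.5 420.2,374.3,5.5,74.5 420.2,374.3,80.5,74.5 551.6,34.8,80.5,-4.5; python3 plan.py 551.6,34.8,80.5,-4.5 576.2,356.2,80.5,92.1 556,89.5,80.5,175.5
```

```text
[420.2, 374.3, 80.5, 74.5]
   [39.3, 95.8, -0.0] [0, 0, 0.441] rows 4
   [76.4, 69.9, -0.0] [0, 0, 0.441] rows 4
   [99.0, 30.6, -0.0] [0, 0, 0.441] rows 4
   [102.5, -14.5, -0.0] [0, 0, 0.441] rows 4
[420.2, 374.3, 5.5, 74.5]
   [0.0, 0.0, 75.0] [0, 0, -0.0] rows 2
[420.2, 374.3, 80.5, 74.5]
   [0.0, 0.0, -75.0] [0, 0, -0.0] rows 2
[551.6, 34.8, 80.5, -4.5]
   [-97.3, 72.4, -0.0] [0, 0, 0.46] rows 4
   [-55.1, 108.1, -0.0] [0, 0, 0.46] rows 4
   [-1.4, 121.3, -0.0] [0, 0, 0.46] rows 4
[576.2, 356.2, 80.5, 92.1]
   [-0.2, -107.4, -0.0] [0, 0, -0.562] rows 5
   [57.1, -91.0, -0.0] [0, 0, -0.562] rows 5
   [96.8, -46.6, -0.0] [0, 0, -0.562] rows 5
[556.0, 89.5, 80.5, 175.5]
   [-88.6, -10.0, -0.0] [0, 0, -0.485] rows 5
   [-73.7, -50.2, -0.0] [0, 0, -0.485] rows 5
   [-41.8, -78.7, -0.0] [0, 0, -0.485] rows 5
```

Emit:
servo_tool([
  [[39.3,95.8,0],[0,0,0.441]],
  [[39.3,95.8,0],[0,0,0.441]],
  [[39.3,95.8,0],[0,0,0.441]],
  [[39.3,95.8,0],[0,0,0.441]],
  [[39.3,95.8,0],[0,0,0.441]],
], grip=0)

```text
t: 12.75
ee_pos: [515.2, 79.8, 79.7]
orientation: [-0.811, -3.034, 0.001]
ft_force: [0.2, 0.1, -0.2]
width: 44.1
grasp_force: 0.0
```

Emit:
servo_tool([
  [[76.4,69.9,0],[0,0,0.441]],
  [[76.4,69.9,0],[0,0,0.441]],
  [[76.4,69.9,0],[0,0,0.441]],
  [[76.4,69.9,0],[0,0,0.441]],
  [[76.4,69.9,0],[0,0,0.441]],
])

```text
t: 13.17
ee_pos: [484.5, 177.9, 79.9]
orientation: [-1.452, -2.785, 0.001]
ft_force: [-0.3, -1.0, -0.6]
width: 43.7
grasp_force: 0.0
```

Emit:
servo_tool([
  [[99,30.6,0],[0,0,0.441]],
  [[99,30.6,0],[0,0,0.441]],
  [[99,30.6,0],[0,0,0.441]],
  [[99,30.6,0],[0,0,0.441]],
  [[99,30.6,0],[0,0,0.441]],
])

```text
t: 13.58
ee_pos: [453.6, 276.2, 80.0]
orientation: [2.025, 2.402, -0.0]
ft_force: [0.1, -0.6, -0.0]
width: 43.9
grasp_force: 0.0
```

Emit:
servo_tool([
  [[102.5,-14.5,0],[0,0,0.441]],
  [[102.5,-14.5,0],[0,0,0.441]],
  [[102.5,-14.5,0],[0,0,0.441]],
  [[102.5,-14.5,0],[0,0,0.441]],
  [[102.5,-14.5,0],[0,0,0.441]],
])

```text
t: 14.0
ee_pos: [422.6, 374.4, 80.1]
orientation: [2.5, 1.902, -0.0]
ft_force: [-0.1, -0.4, 0.8]
width: 44.1
grasp_force: 0.0
```

Emit:
servo_tool([
  [[0,0,0],[0,0,0]],
  [[0,0,0],[0,0,0]],
])

```text
t: 14.17
ee_pos: [422.7, 373.0, 80.2]
orientation: [2.501, 1.901, -0.001]
ft_force: [-0.5, 0.3, -0.3]
width: 43.7
grasp_force: 0.0
```

Run:
```python
from workcell import ctrl,get_image
import cv2
p=get_image('scene');cv2.imwrite('pics/s4.png',cv2.resize(p['frame'],(800,600)))
o=ctrl.get_obs();print(o['ee_pos'],o['orientation'],o['width'])
```

```text
[422.71056577 373.08699521  80.26243881] [ 2.50168720e+00  1.90002869e+00 -1.21319813e-03] 44.08926922425767
```

View pics/s4.png

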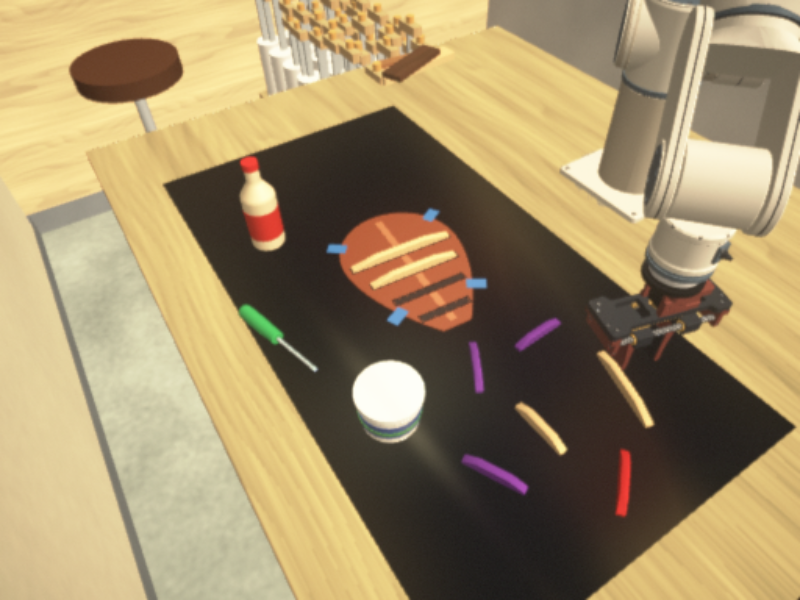

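Braces 4 and 3 are both in place, and the gripper is over brace 2 with a 2 mm offset that I correct on the way down.

Emit:
servo_tool([
  [[0.3,-2,30],[0,0,0]],
  [[0.3,-2,58],[0,0,0]],
  [[0.3,-2,70],[0,0,0]],
  [[0.3,-2,75],[0,0,0]],
  [[0.3,-2,75],[0,0,0]],
])

```text
t: 14.63
ee_pos: [420.1, 374.4, 4.7]
orientation: [2.504, 1.898, -0.004]
ft_force: [0.5, -0.8, 0.0]
width: 43.9
grasp_force: 0.0
```

Emit:
servo_tool([
  [[0,0,0],[0,0,0]],
  [[0,0,0],[0,0,0]],
  [[0,0,0],[0,0,0]],
  [[0,0,0],[0,0,0]],
  [[0,0,0],[0,0,0]],
], grip=1)

```text
t: 15.05
ee_pos: [420.7, 375.7, 6.2]
orientation: [-2.504, -1.897, -0.002]
ft_force: [-0.5, -0.6, -0.5]
width: 14.3
grasp_force: 0.0
```

Emit:
servo_tool([
  [[0,0,0],[0,0,0]],
  [[0,0,0],[0,0,0]],
  [[0,0,-20],[0,0,0]],
  [[0,0,-50],[0,0,0]],
  [[0,0,-75],[0,0,0]],
])

```text
t: 15.47
ee_pos: [419.9, 375.1, 81.1]
orientation: [2.504, 1.897, -0.002]
ft_force: [0.7, 0.2, 0.1]
width: 11.6
grasp_force: 30.0
```

Emit:
servo_tool([
  [[-97.3,72.4,0],[0,0,0.46]],
  [[-97.3,72.4,0],[0,0,0.46]],
  [[-97.3,72.4,0],[0,0,0.46]],
  [[-97.3,72.4,0],[0,0,0.46]],
  [[-97.3,72.4,0],[0,0,0.46]],
])

```text
t: 15.88
ee_pos: [464.3, 260.3, 80.6]
orientation: [2.875, 1.267, -0.0]
ft_force: [-0.1, 0.5, 0.1]
width: 11.9
grasp_force: 30.0
```

Emit:
servo_tool([
  [[-55.1,108.1,0],[0,0,0.46]],
  [[-55.1,108.1,0],[0,0,0.46]],
  [[-55.1,108.1,0],[0,0,0.46]],
  [[-55.1,108.1,0],[0,0,0.46]],
  [[-55.1,108.1,0],[0,0,0.46]],
])

```text
t: 16.3
ee_pos: [507.6, 148.0, 80.4]
orientation: [-3.087, -0.584, -0.0]
ft_force: [-1.3, 0.5, 0.3]
width: 11.4
grasp_force: 30.0
```

Emit:
servo_tool([
  [[-1.4,121.3,0],[0,0,0.46]],
  [[-1.4,121.3,0],[0,0,0.46]],
  [[-1.4,121.3,0],[0,0,0.46]],
  [[-1.4,121.3,0],[0,0,0.46]],
  [[-1.4,121.3,0],[0,0,0.46]],
])

```text
t: 16.72
ee_pos: [550.9, 35.4, 80.4]
orientation: [-3.139, 0.13, -0.0]
ft_force: [0.5, 0.2, 0.1]
width: 11.9
grasp_force: 30.0
```

Emit:
servo_tool([
  [[0,0,0],[0,0,0]],
  [[0,0,0],[0,0,0]],
  [[0,0,0],[0,0,0]],
])

```text
t: 16.97
ee_pos: [549.9, 37.2, 80.4]
orientation: [-3.139, 0.122, 0.001]
ft_force: [0.3, -0.7, -0.7]
width: 11.4
grasp_force: 30.0
```

Emit:
servo_tool([
  [[1.2,1.2,30],[0,0,0]],
  [[1.2,1.2,55],[0,0,0]],
  [[1.2,1.2,66],[0,0,0]],
  [[1.2,1.2,71.5],[0,0,0]],
  [[1.2,1.2,71.5],[0,0,0]],
])

```text
t: 17.38
ee_pos: [550.7, 35.0, 8.5]
orientation: [3.139, -0.127, -0.003]
ft_force: [-0.0, 0.2, -1.3]
width: 11.9
grasp_force: 30.0
```

Emit:
servo_tool([
  [[0,0,0],[0,0,0]],
  [[0,0,0],[0,0,0]],
  [[0,0,0],[0,0,0]],
])

```text
t: 17.63
ee_pos: [551.9, 34.5, 9.5]
orientation: [-3.139, 0.129, -0.001]
ft_force: [0.9, -0.1, -0.6]
width: 12.2
grasp_force: 30.0
```

Emit:
servo_tool([
  [[0,0,0],[0,0,0]],
  [[0,0,0],[0,0,0]],
  [[0,0,0],[0,0,0]],
  [[0,0,0],[0,0,0]],
  [[0,0,0],[0,0,0]],
], grip=0.2)

```text
t: 18.05
ee_pos: [551.5, 34.2, 9.0]
orientation: [-3.139, 0.131, -0.0]
ft_force: [-0.9, 0.1, -0.3]
width: 34.9
grasp_force: 0.0
```

Emit:
servo_tool([
  [[0,0,-10],[0,0,0]],
  [[0,0,-30],[0,0,0]],
  [[0,0,-60],[0,0,0]],
  [[0,0,-71.5],[0,0,0]],
  [[0,0,-71.5],[0,0,0]],
])

```text
t: 18.47
ee_pos: [553.8, 34.3, 83.7]
orientation: [-3.138, 0.131, -0.009]
ft_force: [0.3, 0.5, -0.6]
width: 35.2
grasp_force: 0.0
```

Emit:
servo_tool([
  [[-0.2,-107.4,0],[0,0,-0.562]],
  [[-0.2,-107.4,0],[0,0,-0.562]],
  [[-0.2,-107.4,0],[0,0,-0.562]],
  [[-0.2,-107.4,0],[0,0,-0.562]],
  [[-0.2,-107.4,0],[0,0,-0.562]],
], grip=0)

```text
t: 18.88
ee_pos: [559.7, 142.9, 79.4]
orientation: [-3.048, -0.759, 0.001]
ft_force: [-0.3, -0.4, -0.3]
width: 43.8
grasp_force: 0.0
```

Emit:
servo_tool([
  [[57.1,-91,0],[0,0,-0.562]],
  [[57.1,-91,0],[0,0,-0.562]],
  [[57.1,-91,0],[0,0,-0.562]],
  [[57.1,-91,0],[0,0,-0.562]],
  [[57.1,-91,0],[0,0,-0.562]],
])

```text
t: 19.3
ee_pos: [568.3, 250.0, 79.1]
orientation: [-2.718, -1.574, 0.002]
ft_force: [0.6, 0.0, -0.9]
width: 43.9
grasp_force: 0.0
```

Emit:
servo_tool([
  [[96.8,-46.6,0],[0,0,-0.562]],
  [[96.8,-46.6,0],[0,0,-0.562]],
  [[96.8,-46.6,0],[0,0,-0.562]],
  [[96.8,-46.6,0],[0,0,-0.562]],
  [[96.8,-46.6,0],[0,0,-0.562]],
])

```text
t: 19.72
ee_pos: [576.9, 357.1, 78.9]
orientation: [-2.175, -2.266, 0.002]
ft_force: [-0.7, 0.2, -0.9]
width: 43.6
grasp_force: 0.0
```

Emit:
servo_tool([
  [[0,0,0],[0,0,0]],
  [[0,0,0],[0,0,0]],
  [[0,0,0],[0,0,0]],
])

```text
t: 19.97
ee_pos: [577.4, 354.9, 79.7]
orientation: [-2.188, -2.254, 0.002]
ft_force: [-0.2, -0.6, 0.0]
width: 44.1
grasp_force: 0.0
```

Run:
```python
from workcell import ctrl,get_image
import cv2
p=get_image('scene');cv2.imwrite('pics/s5.png',cv2.resize(p['frame'],(800,600)))
o=ctrl.get_obs();print(o['ee_pos'],o['orientation'],o['width'])
```

```text
[577.53378104 354.92468576  80.00002898] [-2.18795876e+00 -2.25413575e+00  1.03554436e-03] 44.04986784894189
```

View pics/s5.png

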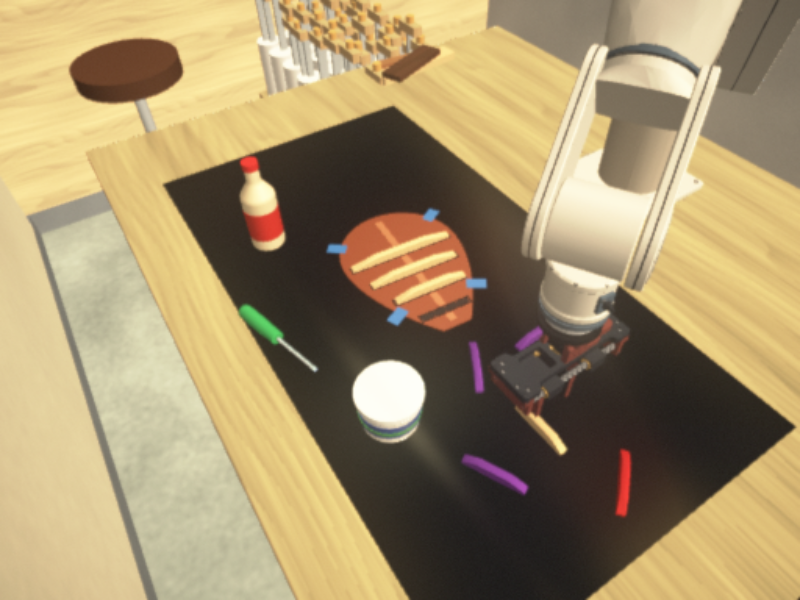

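Three braces are in place and the gripper is over brace 1. I pick it up and carry it to bed 1.

Emit:
servo_tool([
  [[0.5,-0.5,30],[0,0,0]],
  [[0.5,-0.5,58],[0,0,0]],
  [[0.5,-0.5,70],[0,0,0]],
  [[0.5,-0.5,74.5],[0,0,0]],
  [[0.5,-0.5,74.5],[0,0,0]],
])

```text
t: 20.43
ee_pos: [576.6, 355.3, 5.1]
orientation: [-2.186, -2.255, 0.004]
ft_force: [-0.5, -0.2, 0.5]
width: 44.0
grasp_force: 0.0
```

Emit:
servo_tool([
  [[0,0,0],[0,0,0]],
  [[0,0,0],[0,0,0]],
  [[0,0,0],[0,0,0]],
  [[0,0,0],[0,0,0]],
  [[0,0,0],[0,0,0]],
], grip=1)

```text
t: 20.85
ee_pos: [577.6, 356.2, 6.8]
orientation: [2.185, 2.256, 0.002]
ft_force: [-0.2, 0.4, 0.6]
width: 14.0
grasp_force: 0.1
```

Emit:
servo_tool([
  [[0,0,0],[0,0,0]],
  [[0,0,0],[0,0,0]],
  [[0,0,-20],[0,0,0]],
  [[0,0,-50],[0,0,0]],
  [[0,0,-75],[0,0,0]],
])

```text
t: 21.27
ee_pos: [576.8, 355.7, 81.5]
orientation: [-2.185, -2.256, 0.002]
ft_force: [0.3, 0.1, 0.7]
width: 11.8
grasp_force: 30.0
```

Emit:
servo_tool([
  [[-88.6,-10,0],[0,0,-0.485]],
  [[-88.6,-10,0],[0,0,-0.485]],
  [[-88.6,-10,0],[0,0,-0.485]],
  [[-88.6,-10,0],[0,0,-0.485]],
  [[-88.6,-10,0],[0,0,-0.485]],
])

```text
t: 21.68
ee_pos: [570.0, 266.0, 81.2]
orientation: [-1.577, -2.717, 0.0]
ft_force: [0.5, -0.1, -0.0]
width: 11.5
grasp_force: 30.0
```

Emit:
servo_tool([
  [[-73.7,-50.2,0],[0,0,-0.485]],
  [[-73.7,-50.2,0],[0,0,-0.485]],
  [[-73.7,-50.2,0],[0,0,-0.485]],
  [[-73.7,-50.2,0],[0,0,-0.485]],
  [[-73.7,-50.2,0],[0,0,-0.485]],
])

```text
t: 22.1
ee_pos: [562.9, 177.6, 81.0]
orientation: [-0.882, -3.015, -0.0]
ft_force: [-0.7, -0.6, -0.6]
width: 11.4
grasp_force: 30.0
```

Emit:
servo_tool([
  [[-41.8,-78.7,0],[0,0,-0.485]],
  [[-41.8,-78.7,0],[0,0,-0.485]],
  [[-41.8,-78.7,0],[0,0,-0.485]],
  [[-41.8,-78.7,0],[0,0,-0.485]],
  [[-41.8,-78.7,0],[0,0,-0.485]],
])

```text
t: 22.52
ee_pos: [555.9, 89.1, 81.0]
orientation: [0.135, 3.138, 0.0]
ft_force: [0.4, 0.6, -1.0]
width: 11.5
grasp_force: 30.0
```

Emit:
servo_tool([
  [[0,0,0],[0,0,0]],
  [[0,0,0],[0,0,0]],
  [[0,0,0],[0,0,0]],
])

```text
t: 22.77
ee_pos: [555.8, 90.2, 80.9]
orientation: [0.136, 3.138, 0.0]
ft_force: [-0.2, 0.3, -0.0]
width: 11.8
grasp_force: 30.0
```

Emit:
servo_tool([
  [[0,0,30],[0,0,0]],
  [[0,0,55],[0,0,0]],
  [[0,0,66],[0,0,0]],
  [[0,0,71.5],[0,0,0]],
  [[0,0,71.5],[0,0,0]],
])

```text
t: 23.18
ee_pos: [555.2, 89.7, 9.1]
orientation: [-0.133, -3.137, 0.0]
ft_force: [0.9, 0.5, -0.2]
width: 11.9
grasp_force: 30.0
```

Emit:
servo_tool([
  [[0,0,0],[0,0,0]],
  [[0,0,0],[0,0,0]],
  [[0,0,0],[0,0,0]],
])

```text
t: 23.43
ee_pos: [556.1, 89.5, 10.0]
orientation: [0.132, 3.138, 0.0]
ft_force: [-0.5, -0.6, -0.3]
width: 11.6
grasp_force: 30.0
```

Emit:
servo_tool([
  [[0,0,0],[0,0,0]],
  [[0,0,0],[0,0,0]],
  [[0,0,0],[0,0,0]],
  [[0,0,0],[0,0,0]],
  [[0,0,0],[0,0,0]],
], grip=0.2)

```text
t: 23.85
ee_pos: [555.7, 89.3, 9.5]
orientation: [0.132, 3.139, 0.0]
ft_force: [0.5, -0.1, -0.2]
width: 34.5
grasp_force: 0.0
```

Emit:
servo_tool([
  [[0,0,-10],[0,0,0]],
  [[0,0,-30],[0,0,0]],
  [[0,0,-60],[0,0,0]],
  [[0,0,-100],[0,0,0]],
  [[0,0,-120],[0,0,0]],
])

```text
t: 24.27
ee_pos: [557.1, 89.5, 133.7]
orientation: [0.131, 3.135, 0.001]
ft_force: [1.2, 0.4, -0.3]
width: 35.2
grasp_force: 0.0
```

Emit:
servo_tool([
  [[180,-60,0],[0,0,0]],
  [[180,-60,0],[0,0,0]],
  [[180,-60,0],[0,0,0]],
  [[180,-60,0],[0,0,0]],
  [[180,-60,0],[0,0,0]],
])

```text
t: 24.68
ee_pos: [366.0, 43.9, 129.5]
orientation: [-0.131, -3.135, 0.001]
ft_force: [-0.9, -0.3, -0.1]
width: 35.4
grasp_force: 0.0
```

Emit:
servo_tool([
  [[0,-200,0],[0,0,0]],
  [[0,-200,0],[0,0,0]],
  [[0,-200,0],[0,0,0]],
  [[0,-200,0],[0,0,0]],
  [[0,-200,0],[0,0,0]],
])

```text
t: 25.1
ee_pos: [354.3, -157.2, 130.4]
orientation: [0.132, 3.137, -0.001]
ft_force: [0.7, 0.3, 0.0]
width: 35.1
grasp_force: 0.0
```

Run:
```python
from workcell import ctrl,get_image
from meas import *
p=get_image('top');cv2.imwrite('pics/t6.png',cv2.resize(p['frame'][120:320,180:350],None,fx=3,fy=3))
# per-brace: points higher than the back, along bed-normal strips
P=world(p,p['depth']>0);a=np.radians(175.5);u=np.array([np.cos(a),np.sin(a)]);n=np.array([-u[1],u[0]])
for c,L in(((556,89.5),95),((551.6,34.8),140),((547,-20.1),175),((542.3,-74.8),205)):
    d=P[:,:2]-c;s=d@u;t=d@n
    Q=P[(abs(t)<25)&(abs(s)<L/2+20)&(P[:,2]>10)&(P[:,2]<40)]
    print(rect(Q),(Q[:,:2].mean(0)-c).round(1),Q[:,2].max().round(1))
p=get_image('scene');cv2.imwrite('pics/s6.png',cv2.resize(p['frame'],(800,600)))
print(ctrl.get_obs()['ee_pos'])
```

```text
(array([551. ,  89.3]), 101, 26, 175.8) [-2.2 -0.5] 27.4
(array([547.1,  33.6]), 159, 42, 175.4) [-4.8 -0.3] 28.3
(array([554.7, -19.9]), 184, 35, 175.5) [-0.4  0.1] 28.5
(array([546.2, -84. ]), 216, 31, 175.3) [-1.7 -0.1] 30.3
[ 354.9491114  -158.81139118  130.43858645]
```

View pics/s6.png

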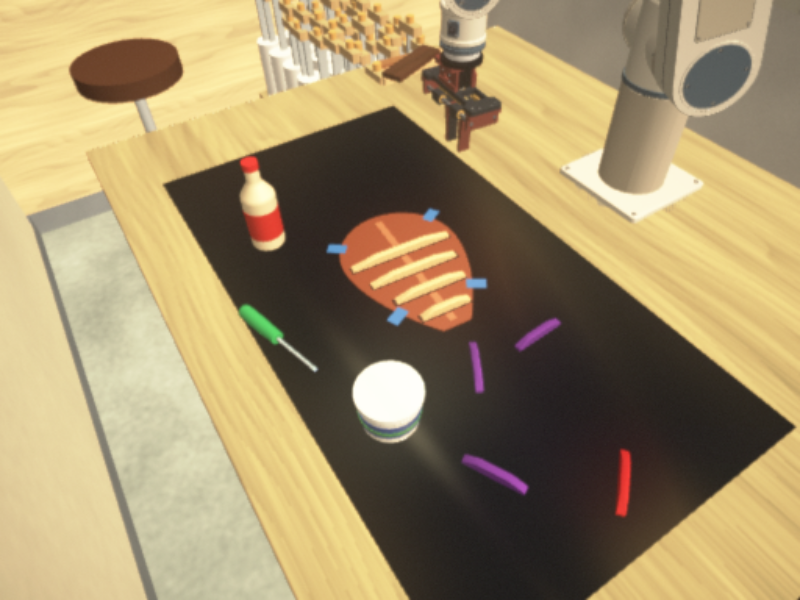

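View pics/t6.png

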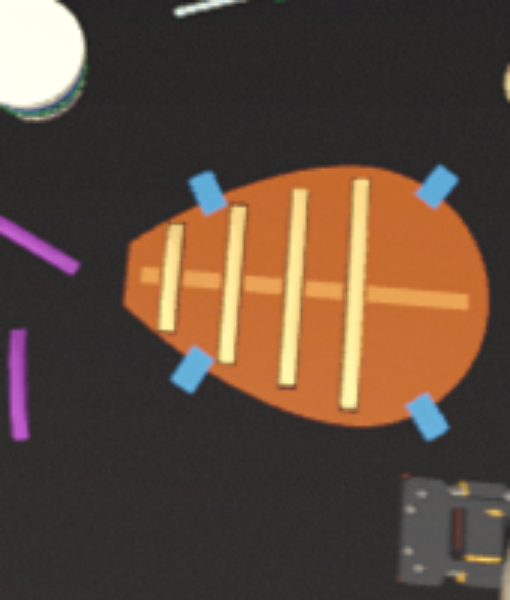

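All four braces lie on their beds, centred on the centre line and parallel. The bottle and tub stand where they were, and the arm is clear.

```bash
python3 -c "
from workcell import close_job
print(close_job())"
```

```text
the job is handed in; nothing more can be done
None
```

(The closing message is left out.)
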